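Lock the hinge pin of the seed-moisture jig with its R-clip

TASK

Lock the hinge pin of the moisture jig: take the long R-clip out of the small rack and push its straight leg down through the cross hole in the free end of the pin until the clip's bow has sprung over the pin, then let go. Leave the short clip and the tee pin in the rack.

Things in the scene. Friction and masses are not known exactly. Their poses are not given: they have to be found in the camera images.
- clip: Long R-clip, 6 mm wire, 90 g, upright, tallest in the rack. Grip its coil (ring 36 mm across, centre at x +15 mm, z 0) by the flat faces, y = +-6 mm. Origin on the straight leg's axis at coil height, 103 mm above the table; z up, leg tip at z -95 mm; x towards the bow (springy, beside it, to z -80 mm, 27 mm wide). It hangs through a slot in the rack's 65 mm high top: lift 70 mm to clear.
- pin_hole (a point): Middle of the cross hole in the jig's level pin (36 mm thick), 75 mm above the table. z up the hole, y along the pin to its lugs (50 mm off, tops at z +22 mm). Hole 10 mm wide, countersunk to 24 mm on top. Clip's y goes along the pin, either way round, bow down the pin's side. 3 to 8 N of push snaps it over; home, the clip's origin is 50 mm above this point.
- short_clip: Not wanted: short R-clip, too small for the pin; coil 26 mm across, leg 50 mm. Its coil rests on the rack's top. Origin on its leg's axis at coil height, 75 mm above the table; axes as the long clip's.
- tee_pin: Not wanted: straight pin with a 44 x 12 x 10 mm cross bar on top and no bow, hanging in the rack. Origin mid-bar, 70 mm above the table; x along the bar, z up. The three parts stand 75 mm apart in a row along their x axes, in any order.
Things that resemble listed ones, but are neither listed nor needed, are in the scene too. What is shaped like the clip but orange or purple is not meant.

How it is judged:
By the outcome, as a careful person would: the job done as asked, in the order asked, and still so for the second after the job is handed in, with the robot touching nothing.
It also fails if it takes over 38 s, if anything falls off the work surface, if the arm or the gripper's body presses on something with over 40 N, if the wrist force passes 120 N, or if a joint passes its speed limit or range.

ROBOT

A 6-joint arm with a two-finger parallel gripper is mounted at the origin on the work surface. World frame = base frame: x ahead of the robot, y to its left, z up, the work surface at z = 0. Lengths are in mm, angles in rad, forces in N, time in s.
With the tool pointing down it reaches from about 350 to 875 mm from the base axis. Payload 4.2 kg.
Tool frame: the origin (TCP) lies midway between the tips of the shut fingers; the grasp point (between the pads) lies 19 mm behind it (arm.tcp_to_grasp is the distance from the TCP to the grasp point, in mm); z points along the fingers, y is the line along which they close (so a half turn about z gives the same grasp; the last joint's range is limited). The gripper opens to 85 mm and grips with 20 to 120 N. Pads are 22 mm wide; open, the fingers measure 114 mm over their backs; the gripper's body (76 mm by 85 mm) begins 54 mm behind the grasp point. The pads swing forward as they close: fully open they stand 13 mm farther back than shut.
Start: joints at [1.541, 0.385, 0.008, 0, -1.194, -0.259], TCP at [177.969, 599.104, 231.312] pointing down, gripper open.
Joint ranges: [-3.14, 3.14], [-1.21, 2.06], [-1.07, 1.41], [-3.16, 2.05], [-2.99, -0.16], [-3.1, 3.1]. Speed limits (rad/s): [2.79, 2.79, 3.14, 3.14, 3.14, 3.14].

INTERFACE

Orientations are given as a unit quaternion [x, y, z, w].
In Python, from bench import arm, imaging, job, models gives the robot as it stands.
- The arm moves only by the tool arm_command, never from a script. Its argument "rows" is a list of rows, each an object with "grip": the opening, from 0 (shut) to 1 (fully open); "linear": the shift along the tool's x, y, z in mm, a list of three; "rot": the turn, a rotation vector about the tool's x, y, z in rad, a list of three. In form: [{"grip": grip, "linear": [tx, ty, tz], "rot": [rx, ry, rz]}, ...]. A call has 1 to 10 rows; each row is the pose to reach, as a shift and turn from the pose commanded when the call began, along the tool's axes at that moment; what a row does not reach only later rows make up. A row lasts 1/8 s, in which the tool goes at most 62.5 mm and 10.7 degrees, less where a joint would pass 70% of its speed; a pose out of reach is approached as far as the arm can. A call with a gripper value outside its range is refused whole. The fingers move at their own pace and stop on an object; the grip force is fixed at half the most. Time passes only in rows, so rows that repeat a pose let the fingers close. It gives the time, the measured TCP pose, the force, the opening and the grip force at its end, in the units of the state.
- arm.read_state(): the state, without advancing time (a new reading comes with each control period).
- imaging.get_image(name): name is "side" or "top"; returns a dict with "frame" (400x640x3 uint8, red, green, blue), "fx", "fy", "cx", "cy" (pixels), "extrinsics" (4x4, takes a point from world to camera coordinates). Camera axes: x right, y down, z forward; pixel columns grow to the right and rows downward; lengths in mm; the calibration is good to about 2 mm. A picture is of the moment at which its call begins. There is no depth.
- job.job_done(): hands the job in; it is judged then, once.
Trained networks look in a picture, given as the dict that the camera call returned (one of the last four; its "shot" number tells which), for a name from the list of things; names that differ only in an ending like _2 or _b are one class to them, and where a whole thing is asked for, a point or a joint stands for the part that bears it (a point fixed in the world has none). Each returns a list of dicts, best first, with "score" (0 to 1); they miss things now and then, are a little off and sometimes report something else, mostly with a low value. They report only what shows in the picture. A call takes as long as a camera call. They do not tell look-alikes from the thing itself.
- models.spot_in(picture, query): "rect" ([left, top, right, bottom] in pixels, round what is visible of it).
- models.tip_of(picture, query): "pixel" ([column, row] in pixels: a listed point, or the origin of a listed thing).
The state is a dict: "clock": time; "joints": joint angles; "joint_vel": joint speeds; "joint_efforts": joint torques, N m; "position": TCP position; "ee_rot": TCP orientation; "contact_force": force on the tool from outside, world axes, zero at the start; "wrist_torque": the same for the moment, N m; "gripper_width": finger opening in mm; "grasp_force": force on a finger pad.
Only numpy, scipy, OpenCV 4.12 (cv2) and the standard library are available. Lean on these libraries where they do the work, as an engineer would, in place of code of your own. Each camera call takes 0.05 s, during which the arm holds its last target. There are 200 camera calls.

## Working session

There is one attempt and no reset: what is moved stays moved. The work goes in short steps, Python scripts to look and compute and a tool call to move; the robot and the scene stay as the last step left them, time stands still between calls to the robot, and variables do not carry over. Pictures are saved under pics/ and viewed, at most 10 in all, crops included, and the job is handed in when it is done.

Besides the shell and the picture viewer there is one more tool, called after "Request:" in YAML: its name, and indented under it one key for each argument. arm_command: Moves the arm, as the interface text tells. Its arguments: {"type":"object","properties":{"rows":{"type":"array"}},"required":["rows"]}

```bash
mkdir -p pics; cat > h.py <<'E'
from bench import arm, imaging, job, models
import numpy as np, cv2
from scipy.spatial.transform import Rotation as R
def ray(p,px):
    E=np.array(p['extrinsics']);Rm=E[:3,:3];t=E[:3,3]
    d=Rm.T@np.array([(px[0]-p['cx'])/p['fx'],(px[1]-p['cy'])/p['fy'],1.]);return -Rm.T@t,d
def atz(p,px,z):
    o,d=ray(p,px);return o+d*(z-o[2])/d[2]
def proj(p,X):
    E=np.array(p['extrinsics']);c=E[:3,:3]@np.array(X)+E[:3,3];return np.array([p['fx']*c[0]/c[2]+p['cx'],p['fy']*c[1]/c[2]+p['cy']])
def tri(ps,pxs):
    A=np.zeros((3,3));b=np.zeros(3)
    for p,x in zip(ps,pxs):
        o,d=ray(p,x);d/=np.linalg.norm(d);M=np.eye(3)-np.outer(d,d);A+=M;b+=M@o
    return np.linalg.solve(A,b)
def save(p,n): cv2.imwrite('pics/'+n,p['frame'][:,:,::-1])
E
python3 - <<'E'
from h import *
Z={'clip':103,'pin_hole':75,'short_clip':75,'tee_pin':70}
for n in('side','top'):
    p=imaging.get_image(n);save(p,n+'0.png');print(n,ray(p,(320,200)),p['fx'])
    for q in Z:
        for r in models.tip_of(p,q)[:4]: print(q,np.round(r['pixel'],1),round(r['score'],2),np.round(atz(p,r['pixel'],Z[q]),0))
s=arm.read_state();print(s['position'],s['ee_rot'],s['gripper_width'],R.from_quat(s['ee_rot']).as_matrix().round(3))
E
```

```text
side (array([  32.46582685, -755.63031363,  822.96531061]), array([ 0.30376708,  0.69484337, -0.65189467])) 487.0583187390874
clip [205.7 179.5] 0.73 [148. 186. 103.]
clip [349.7 218.3] 0.68 [403. -70. 103.]
clip [293.4 181.6] 0.56 [336.  98. 103.]
pin_hole [462.6 273.5] 0.73 [ 555. -279.   75.]
short_clip [347.4 156.3] 0.52 [517. 175.  75.]
tee_pin [319.1 127.8] 0.4 [507. 339.  70.]
top (array([ 169.16104542,   25.37364635, 1008.98605237]), array([ 0.24156613,  0.03323642, -0.9698965 ])) 419.6173039016348
clip [253.  206.5] 0.82 [357. 201. 103.]
clip [331.1 189.7] 0.64 [422.  36. 103.]
clip [206.  288.5] 0.61 [166. 265. 103.]
clip [243.4 136.8] 0.59 [516. 255. 103.]
short_clip [213.5 140. ] 0.68 [507. 330.  75.]
short_clip [275.3 139.5] 0.47 [532. 185.  75.]
tee_pin [216.6 137.6] 0.68 [516. 326.  70.]
[177.96417851 599.08111363 231.2719333 ] [ 9.89589172e-01 -1.43921047e-01 -8.25661990e-06  4.14628468e-05] 85.32618429476098 [[ 0.959 -0.285 -0.   ]
 [-0.285 -0.959 -0.   ]
 [-0.     0.    -1.   ]]
```

View pics/side0.png

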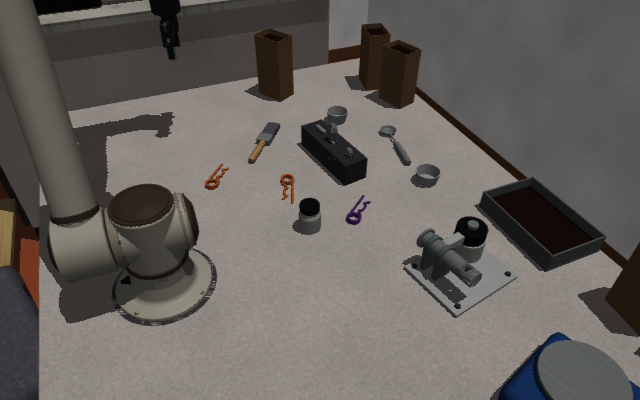

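View pics/top0.png

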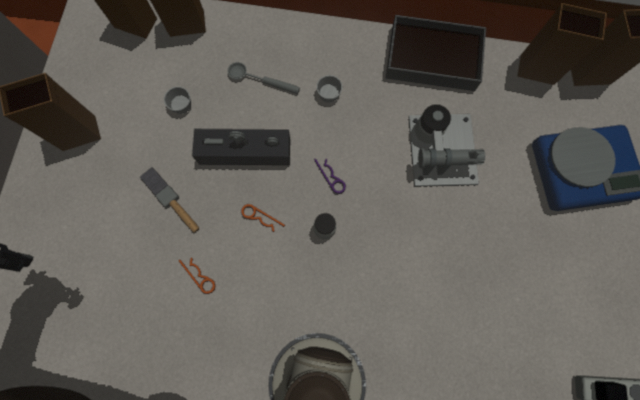

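Both views show the rack, with the tee at the left, the tall long clip in the middle (top ~(240,138), side ~(333,128)) and the short clip at the right. The jig's pin has its free end at top ~(482,156), side ~(478,278). The orange and purple clips are lying on the table. Next I'll take crops for detail.

```bash
python3 - <<'E'
import cv2,numpy as np
s=cv2.imread('pics/side0.png');t=cv2.imread('pics/top0.png')
def c(i,x,y,w=80,h=60): return cv2.resize(i[y:y+h,x:x+w],(400,300),interpolation=cv2.INTER_CUBIC)
cv2.imwrite('pics/crop.png',np.vstack([np.hstack([c(s,295,115),c(t,200,110)]),np.hstack([c(s,410,225),c(t,410,125)])]))
E
```

```text
(no output)
```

View pics/crop.png

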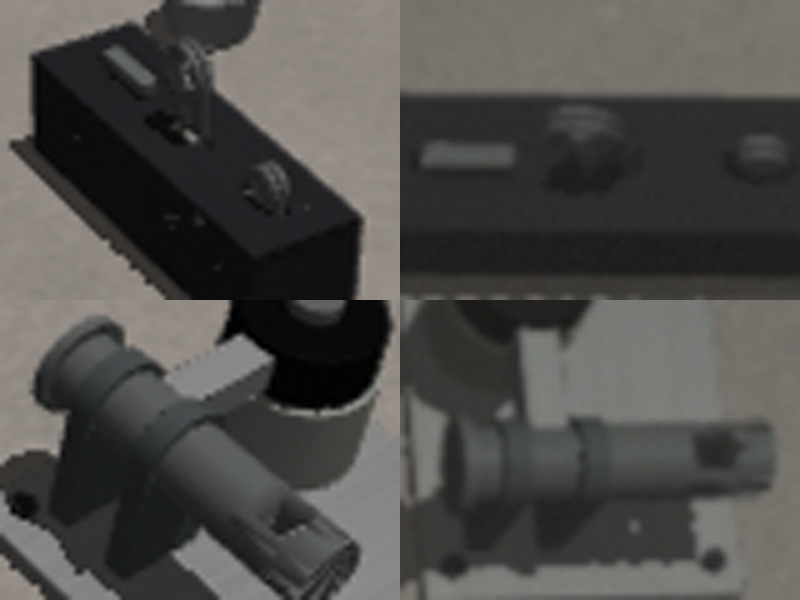

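The crops show the long clip's coil at top (237,134) / side (334,128.6) with its leg on the right, and the countersink at top (473.4,155) / side (468.4,268.6).

```bash
python3 - <<'E'
from h import *
s=imaging.get_image('side');t=imaging.get_image('top')
print('coil',tri([s,t],[(334,128.6),(237,134)]),atz(t,(237,134),103),atz(s,(334,128.6),103))
print('tee',tri([s,t],[(321,128.5),(213.6,141)]),atz(t,(213.6,141),75))
print('short',tri([s,t],[(348.5,152),(271.4,140)]),atz(t,(271.4,140),75))
print('hole',tri([s,t],[(468.4,268.6),(473.4,155)]),atz(t,(473.4,155),93),atz(s,(468.4,268.6),93))
print('pinends top z75',atz(t,(484,157.5),75),atz(t,(421,159),75),'side',atz(s,(410+338/5,225+278/5),75),atz(s,(410+75/5,225+70/5),75))
print('rack edge far',atz(t,(194.5,129),65),atz(t,(290,129),65),atz(t,(194.5,157),65),atz(t,(290,157),65))
for n,p in(('s',s),('t',t)):
  for q in('clip','short_clip','tee_pin','pin_hole'): print(n,q,[np.round(r['rect'],0).tolist() for r in models.spot_in(p,q)[:4]])
E
```

```text
coil [520.50595624 270.10750203 104.0893161 ] [520.30026122 270.49517968 103.        ] [521.926532   271.77528795 103.        ]
tee [507.28558121 330.0315223   72.42960002] [504.99550578 329.38624081  75.        ]
short [529.87569042 194.62866018  72.88782554] [528.95158401 194.26574455  75.        ]
hole [ 563.60801433 -279.72979285   85.95723671] [ 558.58454147 -276.61256493   93.        ] [ 560.80044698 -284.22227087   93.        ]
pinends top z75 [ 563.90524244 -307.61565775   75.        ] [ 537.02549436 -161.62990813   75.        ] side [ 571.54773554 -305.75511617   75.        ] [ 538.6472525  -165.80754578   75.        ]
rack edge far [531.66537739 384.85386691  65.        ] [567.76189564 156.82314765  65.        ] [461.76174064 368.83441556  65.        ] [497.26554381 144.54334998  65.        ]
s clip [[206.0, 166.0, 227.0, 192.0], [281.0, 174.0, 295.0, 202.0], [348.0, 199.0, 368.0, 223.0], [325.0, 122.0, 339.0, 146.0]]
s short_clip []
s tee_pin []
s pin_hole [[402.0, 219.0, 517.0, 316.0]]
t clip [[241.0, 205.0, 285.0, 229.0], [319.0, 162.0, 342.0, 194.0], [181.0, 257.0, 215.0, 295.0], [229.0, 130.0, 240.0, 144.0]]
t short_clip [[267.0, 136.0, 278.0, 144.0]]
t tee_pin []
t pin_hole [[410.0, 106.0, 486.0, 190.0]]
```

```bash
cat >> h.py <<'E'
def delta(target,yaw=None):
    "tool-frame shift to world target; yaw = wanted world angle (deg) of tool y"
    s=arm.read_state();M=R.from_quat(s['ee_rot']).as_matrix()
    print('t',round(s['clock'],2),'pos',np.round(s['position'],1),'w',round(s['gripper_width'],1),'F',np.round(s['contact_force'],1),'linear',np.round(M.T@(np.array(target)-s['position']),1))
    if yaw is not None:
        c=np.degrees(np.arctan2(M[1,1],M[0,1]));D=R.from_euler('z',yaw,degrees=True).as_matrix()@np.c_[[0,1,0],[1,0,0],[0,0,-1]].T
        D=np.c_[[np.cos(np.radians(yaw-90+180)),np.sin(np.radians(yaw+90)),0],[np.cos(np.radians(yaw)),np.sin(np.radians(yaw)),0],[0,0,-1]]
        print('yaw now',round(c,1),'rot',np.round(R.from_matrix(M.T@D).as_rotvec(),3))
E
python3 -c "
from h import *
delta([519,270,150],-170.6)"
```

```text
t 1.0 pos [178.  599.1 231.3] w 85.6 F [-0.4 -0.  -1. ] linear [420.6 218.4  81.3]
yaw now -106.5 rot [-0.     0.     1.118]
```

Request:
arm_command:
  rows:
    - {"grip":0.6,"linear":[421,218,40],"rot":[0,0,1.118]}
    - {"grip":0.6,"linear":[421,218,40],"rot":[0,0,1.118]}
    - {"grip":0.6,"linear":[421,218,40],"rot":[0,0,1.118]}
    - {"grip":0.6,"linear":[421,218,40],"rot":[0,0,1.118]}
    - {"grip":0.6,"linear":[421,218,40],"rot":[0,0,1.118]}
    - {"grip":0.6,"linear":[421,218,40],"rot":[0,0,1.118]}
    - {"grip":0.6,"linear":[421,218,40],"rot":[0,0,1.118]}
    - {"grip":0.6,"linear":[421,218,81],"rot":[0,0,1.118]}
    - {"grip":0.6,"linear":[421,218,81],"rot":[0,0,1.118]}
    - {"grip":0.6,"linear":[421,218,81],"rot":[0,0,1.118]}

```text
clock: 2.25
position: [519.9, 270.6, 150.9]
ee_rot: [0.763, -0.647, 0.0, -0.0]
contact_force: [-0.2, 0.0, -0.3]
gripper_width: 51.1
grasp_force: 0.0
```

```bash
python3 -c "
from h import *
delta([519,270,87],-170.6)
s=imaging.get_image('side');save(s,'side1.png')
i=s['frame'][70:190,250:410,::-1];cv2.imwrite('pics/s1.png',cv2.resize(i,(800,600),interpolation=cv2.INTER_CUBIC))"
```

```text
t 2.25 pos [519.9 270.6 150.9] w 51.1 F [-0.2  0.  -0.3] linear [ 0.5  1.1 63.9]
yaw now -170.6 rot [-0.001  0.     0.   ]
```

View pics/s1.png

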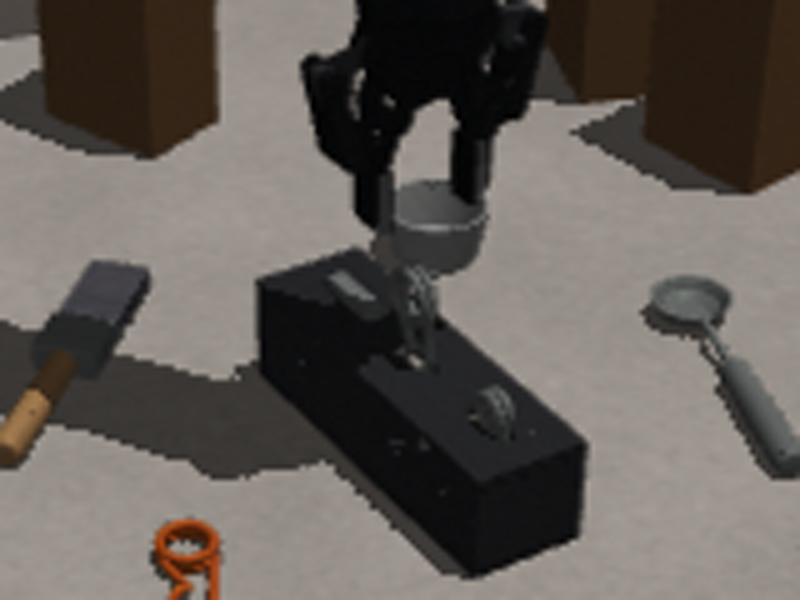

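The fingers straddle the coil (crop ~(420,290)), with the clip's leg on the right and bow on the left. I'll descend and close.

Request:
arm_command:
  rows:
    - {"grip":0.6,"linear":[0.5,1,32],"rot":[0,0,0]}
    - {"grip":0.6,"linear":[0.5,1,64],"rot":[0,0,0]}
    - {"grip":0.6,"linear":[0.5,1,64],"rot":[0,0,0]}
    - {"grip":0.0,"linear":[0.5,1,64],"rot":[0,0,0]}
    - {"grip":0.0,"linear":[0.5,1,64],"rot":[0,0,0]}
    - {"grip":0.0,"linear":[0.5,1,64],"rot":[0,0,0]}
    - {"grip":0.0,"linear":[0.5,1,64],"rot":[0,0,0]}
    - {"grip":0.0,"linear":[0.5,1,64],"rot":[0,0,0]}

```text
clock: 3.3
position: [518.8, 270.3, 88.1]
ee_rot: [0.763, -0.647, 0.0, -0.001]
contact_force: [-3.4, 1.1, 6.0]
gripper_width: 10.6
grasp_force: 59.7
```

```bash
python3 -c "
from h import *
delta([519,270,220],-170.6)"
```

```text
t 3.3 pos [518.8 270.3  88.1] w 10.6 F [-3.4  1.1  6. ] linear [ 1.000e-01 -4.000e-01 -1.319e+02]
yaw now -170.6 rot [-0.002  0.001  0.   ]
```

Request:
arm_command:
  rows:
    - {"grip":0,"linear":[0,0,-15],"rot":[0,0,0]}
    - {"grip":0,"linear":[0,0,-35],"rot":[0,0,0]}
    - {"grip":0,"linear":[0,0,-60],"rot":[0,0,0]}
    - {"grip":0,"linear":[0,0,-95],"rot":[0,0,0]}
    - {"grip":0,"linear":[0,0,-132],"rot":[0,0,0]}
    - {"grip":0,"linear":[0,0,-132],"rot":[0,0,0]}
    - {"grip":0,"linear":[0,0,-132],"rot":[0,0,0]}

```text
clock: 4.18
position: [518.0, 269.2, 218.0]
ee_rot: [0.762, -0.647, -0.0, 0.0]
contact_force: [0.6, 0.3, -1.4]
gripper_width: 10.8
grasp_force: 58.8
```

```bash
python3 -c "
from h import *
delta([519,270,220],-170.6)
for n in ('side','top'):
  p=imaging.get_image(n);save(p,n+'2.png')
  pos=arm.read_state()['position'];u,v=proj(p,[pos[0],pos[1],pos[2]-30]);print(n,u,v);u=int(u);v=int(v)
  i=p['frame'][v-50:v+70,u-50:u+50,::-1];cv2.imwrite('pics/%s2c.png'%n,cv2.resize(i,(400,480),interpolation=cv2.INTER_CUBIC))
a=cv2.imread('pics/side2c.png');b=cv2.imread('pics/top2c.png');cv2.imwrite('pics/c2.png',np.hstack([a,b]))"
```

```text
t 4.17 pos [518.  269.2 218. ] w 10.8 F [ 0.6  0.3 -1.4] linear [-0.7 -1.1 -2. ]
yaw now -170.6 rot [ 0.001  0.    -0.001]
side 333.79647640483273 101.93277646579415
top 230.02571858190166 119.41461090223423
```

View pics/c2.png

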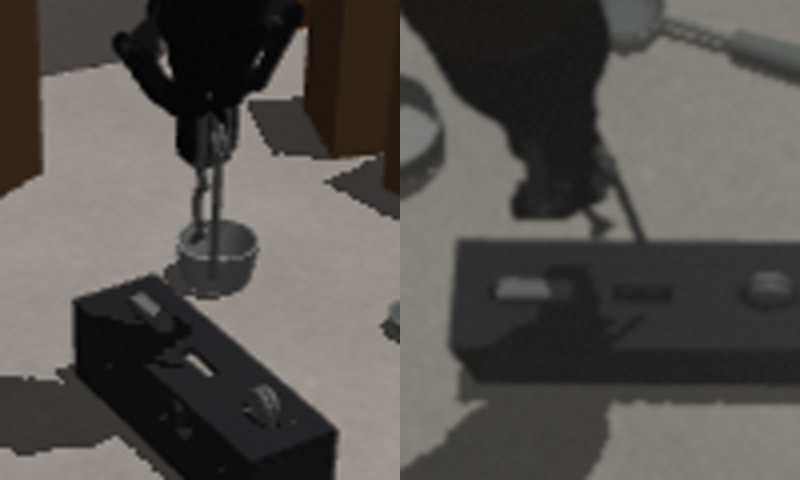

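The clip hangs straight from the gripper, clear of the rack. The leg tip is at side (336.8,120.5) / top (240.8,129). Now I'll measure the tip and take a closer look at the hole.

```bash
python3 - <<'E'
from h import *
s=imaging.get_image('side');t=imaging.get_image('top')
tip=tri([s,t],[(336.75,120.5),(240.75,129)]);up=tri([s,t],[(337.75,91),(230.75,110.25)])
st=arm.read_state();M=R.from_quat(st['ee_rot']).as_matrix()
for n,X in(('tip',tip),('up',up)): print(n,X.round(1),'tool',(M.T@(X-st['position'])).round(1),[(proj(p,X)).round(1).tolist() for p in(s,t)])
for p in(s,t): print([(np.round(r['pixel'],1),round(r['score'],2)) for r in models.tip_of(p,'pin_hole')])
def c(p,x,y,w=40,h=40):
    g=p['frame'][y:y+h,x:x+w,::-1].astype(float);g=np.clip((g-20)*1.8,0,255).astype('uint8');return cv2.resize(g,(400,400),interpolation=cv2.INTER_CUBIC)
cv2.imwrite('pics/hole.png',np.hstack([c(s,450,250),c(t,452,137)]))
E
```

```text
tip [520.6 255.  138.1] tool [14.2 -0.3 79. ] [[336.5, 120.6], [240.9, 128.7]]
up [524.1 261.5 221.1] tool [ 8.5 -4.6 -4. ] [[337.5, 91.1], [230.8, 110.0]]
[(array([463.4, 273.6]), 0.76)]
[(array([468.2, 159.9]), 0.8)]
```

View pics/hole.png

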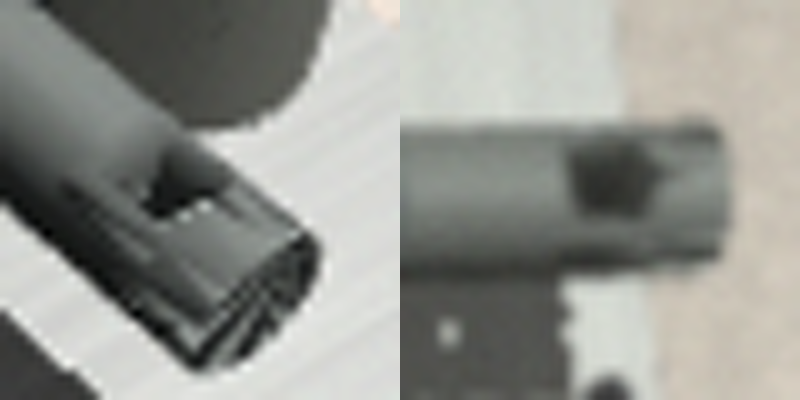

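```bash
python3 - <<'E'
from h import *
s=imaging.get_image('side');t=imaging.get_image('top')
h=tri([s,t],[(463.4,273.6),(468.2,159.9)]);print('net',h.round(1),[proj(p,h).round(1) for p in(s,t)],atz(s,(463.4,273.6),75).round(1),atz(t,(468.2,159.9),75).round(1))
def c(p,x,y,H,a,w=40,h=40):
    g=p['frame'][y:y+h,x:x+w,::-1].astype(float);g=np.clip((g-20)*1.8,0,255).astype('uint8');g=cv2.resize(g,(400,400),interpolation=cv2.INTER_CUBIC)
    u=np.array([-np.sin(a),np.cos(a),0]);v=np.array([np.cos(a),np.sin(a),0])
    def dr(P,col): cv2.polylines(g,[np.round([((proj(p,X)+.5-[x,y])*10) for X in P]).astype(int)],False,col,1)
    th=np.linspace(0,2*np.pi,40)
    dr([H+12*np.cos(k)*u+12*np.sin(k)*v+np.array([0,0,np.sqrt(324-144*np.sin(k)**2)]) for k in th],(0,0,255))
    dr([H-u*L for L in(-60,30)],(0,255,0))
    for L in(-50,-25,25): dr([H+u*-L*-1+18*(np.cos(k)*v+np.sin(k)*np.array([0,0,1])) for k in th],(255,0,0))
    return g
ro=[]
for H,a in((np.array([h[0],h[1],75]),.19),(np.array([559.,-280,75]),.19)):
    ro.append(np.hstack([c(s,450,250,H,a),c(t,452,137,H,a)]))
cv2.imwrite('pics/ov.png',cv2.resize(np.vstack(ro),(600,600)))
E
```

```text
net [ 558.2 -274.9   67.6] [array([462. , 274.1]), array([468.8, 158.8])] [ 556.5 -279.6   75. ] [ 552.1 -271.4   75. ]
```

View pics/ov.png

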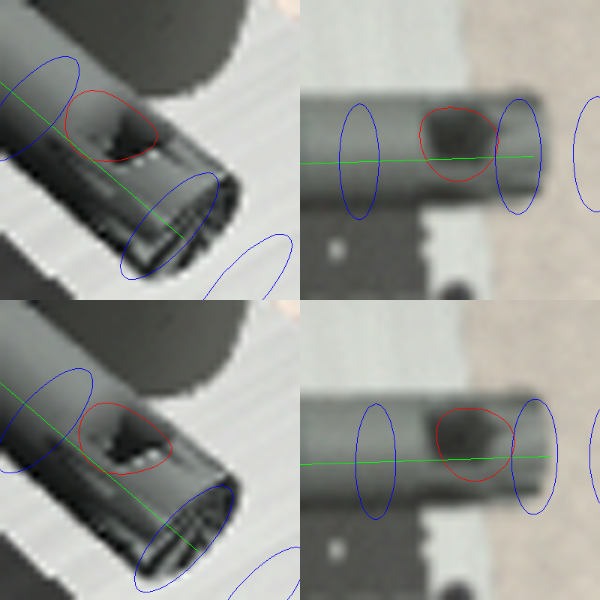

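```bash
python3 -c "
from h import *
delta([575.8,-274.4,218],100.3)"
```

```text
t 4.58 pos [518.4 269.5 217.8] w 11.0 F [ 0.5 -0.2 -0.8] linear [5.459e+02 3.220e+01 1.000e-01]
yaw now -170.6 rot [ 0.000e+00 -1.000e-03  1.555e+00]
```

Request:
arm_command:
  rows:
    - {"grip":0,"linear":[30,2,0],"rot":[0,0,0.1]}
    - {"grip":0,"linear":[85,5,0],"rot":[0,0,0.25]}
    - {"grip":0,"linear":[145,9,0],"rot":[0,0,0.42]}
    - {"grip":0,"linear":[205,12,0],"rot":[0,0,0.6]}
    - {"grip":0,"linear":[265,16,0],"rot":[0,0,0.77]}
    - {"grip":0,"linear":[325,19,0],"rot":[0,0,0.94]}
    - {"grip":0,"linear":[385,23,0],"rot":[0,0,1.11]}
    - {"grip":0,"linear":[445,26,0],"rot":[0,0,1.28]}
    - {"grip":0,"linear":[500,29,0],"rot":[0,0,1.43]}
    - {"grip":0,"linear":[546,32,0],"rot":[0,0,1.555]}

```text
clock: 5.82
position: [576.0, -276.6, 218.0]
ee_rot: [-0.087, 0.996, -0.0, -0.0]
contact_force: [-0.3, 0.8, -0.5]
gripper_width: 11.1
grasp_force: 58.8
```

```bash
python3 -c "
from h import *
delta([575.8,-274.4,187],100.3)"
```

```text
t 5.83 pos [ 576.  -276.6  218. ] w 11.1 F [-0.3  0.8 -0.5] linear [-0.1  2.2 31. ]
yaw now 100.0 rot [-0.    -0.    -0.005]
```

Request:
arm_command:
  rows:
    - {"grip":0,"linear":[0,0,15],"rot":[0,0,0]}
    - {"grip":0,"linear":[0,0,31],"rot":[0,0,0]}
    - {"grip":0,"linear":[0,0,31],"rot":[0,0,0]}
    - {"grip":0,"linear":[0,0,31],"rot":[0,0,0]}

```text
clock: 6.32
position: [576.5, -273.4, 187.7]
ee_rot: [-0.091, 0.996, -0.0, 0.0]
contact_force: [-0.1, 0.4, -0.8]
gripper_width: 11.0
grasp_force: 58.7
```

```bash
python3 - <<'E'
from h import *
delta([575.8,-274.4,187],100.3)
s=imaging.get_image('side');t=imaging.get_image('top');save(s,'side3.png');save(t,'top3.png')
st=arm.read_state();M=R.from_quat(st['ee_rot']).as_matrix();tip=st['position']+M@[14.2,0,79]
print('tip',tip,proj(s,tip),proj(t,tip))
def c(p,x,y,w=50,h=70):
    g=p['frame'][y:y+h,x:x+w,::-1].astype(float);g=np.clip((g-10)*1.8,0,255).astype('uint8');return cv2.resize(g,(400,560),interpolation=cv2.INTER_CUBIC)
cv2.imwrite('pics/hover.png',np.hstack([c(s,442,220),c(t,450,110)]))
E
```

```text
t 6.33 pos [ 576.5 -273.4  187.7] w 11.0 F [-0.1  0.4 -0.8] linear [ 0.9 -0.9  0.7]
yaw now 100.4 rot [-0.001  0.     0.002]
tip [ 562.8596049  -276.26620033  109.1815442 ] [468.48554304 260.01667392] [475.94462098 150.74763667]
```

View pics/hover.png

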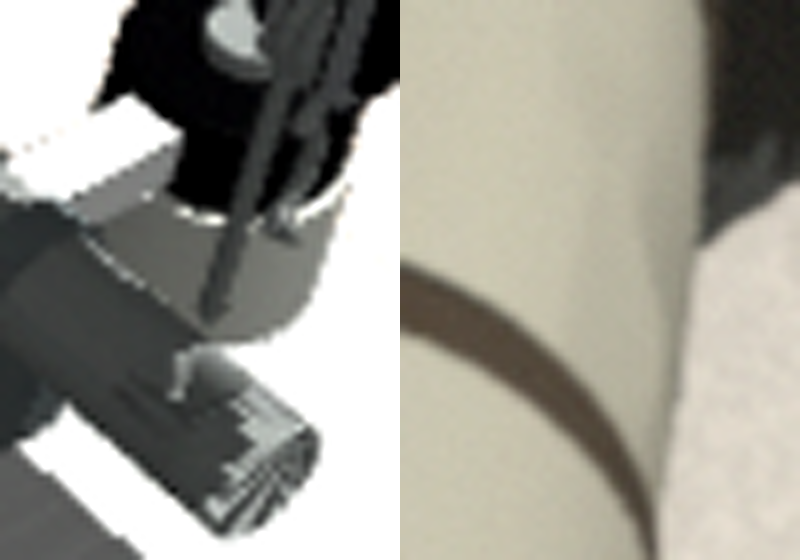

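Request:
arm_command:
  rows:
    - {"grip":0,"linear":[1.4,0.8,8],"rot":[0,0,0]}
    - {"grip":0,"linear":[1.4,0.8,14],"rot":[0,0,0]}
    - {"grip":0,"linear":[1.4,0.8,20],"rot":[0,0,0]}
    - {"grip":0,"linear":[1.4,0.8,26],"rot":[0,0,0]}
    - {"grip":0,"linear":[1.4,0.8,26],"rot":[0,0,0]}

```text
clock: 7.05
position: [574.2, -273.8, 160.5]
ee_rot: [-0.09, 0.996, 0.0, -0.001]
contact_force: [-0.2, -1.0, -0.9]
gripper_width: 11.1
grasp_force: 58.8
```

Request:
arm_command:
  rows:
    - {"grip":0,"linear":[0,0,5],"rot":[0,0,0]}
    - {"grip":0,"linear":[0,0,10],"rot":[0,0,0]}
    - {"grip":0,"linear":[0,0,10],"rot":[0,0,0]}

```text
clock: 7.42
position: [574.4, -273.8, 150.8]
ee_rot: [-0.09, 0.996, 0.0, -0.0]
contact_force: [0.3, -0.6, -0.7]
gripper_width: 11.0
grasp_force: 58.7
```

```bash
python3 - <<'E'
from h import *
delta([575.8,-274.4,109],100.3);print(arm.read_state()['wrist_torque'])
s=imaging.get_image('side');save(s,'side4.png')
g=s['frame'][210:300,420:520,::-1].astype(float);g=np.clip((g-10)*1.8,0,255).astype('uint8');cv2.imwrite('pics/in.png',cv2.resize(g,(660,594),interpolation=cv2.INTER_CUBIC))
E
```

```text
t 7.42 pos [ 574.4 -273.8  150.8] w 11.0 F [ 0.3 -0.6 -0.7] linear [-1.3 -0.9 41.8]
yaw now 100.3 rot [ 0.    -0.001 -0.   ]
[-0.02626998 -0.04130543 -0.01807328]
```

View pics/in.png

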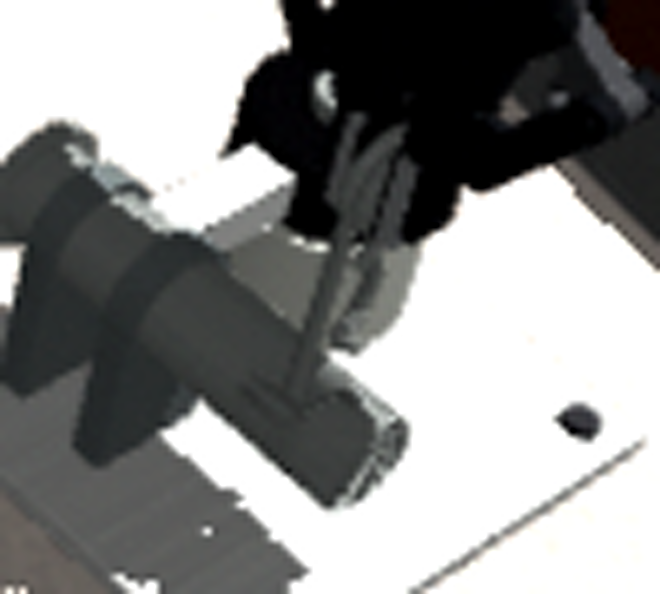

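The leg is inside the countersink at crop ~(300,395), with the bow on the far side and no contact force. I'll keep descending.

Request:
arm_command:
  rows:
    - {"grip":0,"linear":[0,0,5],"rot":[0,0,0]}
    - {"grip":0,"linear":[0,0,10],"rot":[0,0,0]}
    - {"grip":0,"linear":[0,0,15],"rot":[0,0,0]}
    - {"grip":0,"linear":[0,0,20],"rot":[0,0,0]}
    - {"grip":0,"linear":[0,0,20],"rot":[0,0,0]}

```text
clock: 8.1
position: [575.7, -273.5, 130.9]
ee_rot: [-0.09, 0.996, -0.0, 0.001]
contact_force: [5.3, 0.5, -1.5]
gripper_width: 10.8
grasp_force: 58.8
```

Request:
arm_command:
  rows:
    - {"grip":0,"linear":[0,0,4],"rot":[0,0,0]}
    - {"grip":0,"linear":[0,0,8],"rot":[0,0,0]}
    - {"grip":0,"linear":[0,0,12],"rot":[0,0,0]}
    - {"grip":0,"linear":[0,0,15],"rot":[0,0,0]}
    - {"grip":0,"linear":[0,0,15],"rot":[0,0,0]}

```text
clock: 8.72
position: [573.8, -273.6, 114.9]
ee_rot: [-0.09, 0.996, 0.001, -0.001]
contact_force: [5.4, -0.7, -6.0]
gripper_width: 10.9
grasp_force: 58.2
```

Request:
arm_command:
  rows:
    - {"grip":0,"linear":[0,0,3],"rot":[0,0,0]}
    - {"grip":0,"linear":[0,0,5.5],"rot":[0,0,0]}
    - {"grip":0,"linear":[0,0,5.5],"rot":[0,0,0]}
    - {"grip":0,"linear":[0,0,5.5],"rot":[0,0,0]}

```text
clock: 9.22
position: [574.1, -273.8, 110.8]
ee_rot: [-0.09, 0.996, 0.0, -0.001]
contact_force: [1.2, -0.3, -0.9]
gripper_width: 11.3
grasp_force: 58.9
```

Request:
arm_command:
  rows:
    - {"grip":0,"linear":[0,0,1.2],"rot":[0,0,0]}
    - {"grip":0,"linear":[0,0,1.2],"rot":[0,0,0]}
    - {"grip":0,"linear":[0,0,1.2],"rot":[0,0,0]}

```text
clock: 9.6
position: [574.5, -273.9, 110.0]
ee_rot: [-0.09, 0.996, -0.0, -0.0]
contact_force: [0.7, 0.3, 2.0]
gripper_width: 10.9
grasp_force: 59.3
```

Request:
arm_command:
  rows:
    - {"grip":0.35,"linear":[0,0,0],"rot":[0,0,0]}
    - {"grip":0.35,"linear":[0,0,0],"rot":[0,0,0]}
    - {"grip":0.35,"linear":[0,0,0],"rot":[0,0,0]}
    - {"grip":0.35,"linear":[0,0,-20],"rot":[0,0,0]}
    - {"grip":0.35,"linear":[0,0,-50],"rot":[0,0,0]}
    - {"grip":0.35,"linear":[0,0,-100],"rot":[0,0,0]}
    - {"grip":0.35,"linear":[0,0,-140],"rot":[0,0,0]}
    - {"grip":0.35,"linear":[0,0,-140],"rot":[0,0,0]}
    - {"grip":0.35,"linear":[0,0,-140],"rot":[0,0,0]}

```text
clock: 10.72
position: [574.0, -273.5, 248.9]
ee_rot: [-0.09, 0.996, 0.001, -0.001]
contact_force: [-0.1, -0.5, -1.0]
gripper_width: 29.8
grasp_force: 0.0
```

```bash
python3 - <<'E'
from h import *
s=imaging.get_image('side');save(s,'side5.png')
tm=[models.tip_of(s,'clip')];H=np.array([561,-275.5,125]);print(proj(s,H),[(np.round(r['pixel'],1),round(r['score'],2)) for r in tm[0]])
g=s['frame'][190:300,420:520,::-1].astype(float);g=np.clip((g-10)*1.8,0,255).astype('uint8')
a=cv2.resize(g,(545,600),interpolation=cv2.INTER_CUBIC);b=cv2.resize(s['frame'][110:190,300:370,::-1],(255,291),interpolation=cv2.INTER_CUBIC)
cv2.imwrite('pics/fin.png',np.hstack([a,np.vstack([b,np.zeros((309,255,3),'uint8')])]))
E
```

```text
[469.11721797 254.53634125] [(array([348.5, 217. ]), 0.78), (array([468.8, 251.4]), 0.59), (array([204.8, 182.9]), 0.5)]
```

View pics/fin.png

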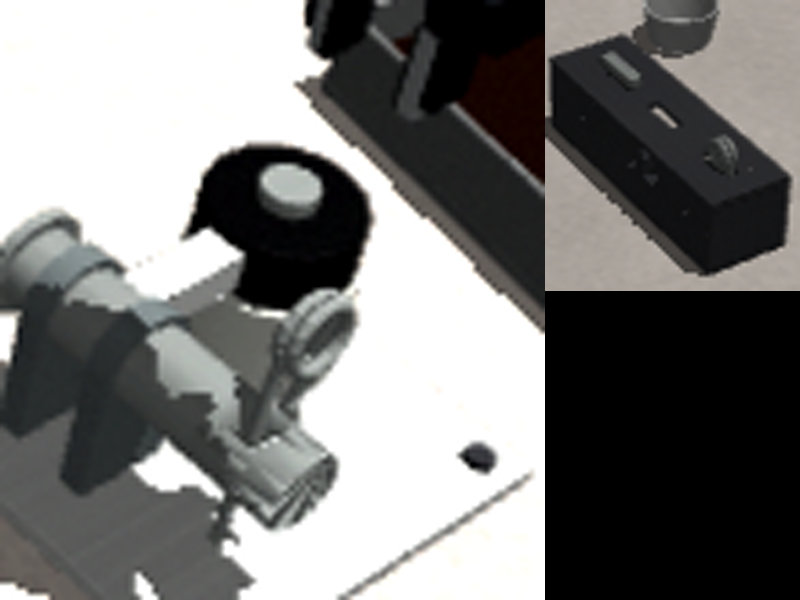

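The clip stands in the hole with its bow down the far side of the pin. The gripper is clear, and the short clip and tee are still in the rack. One numeric height check before handing in, using the coil centre at ~(478.3,251.5).

```bash
python3 - <<'E'
from h import *
s=imaging.get_image('side')
for z in(121,125,129,133): print(z,proj(s,[574.3+.0,-273.7,z]).round(1))
E
```

```text
121 [473.7 253.4]
125 [474.1 252. ]
129 [474.6 250.5]
133 [475.  249.1]
```

```bash
python3 -c "
from h import *
delta([470,0,260])"
```

```text
t 10.88 pos [ 573.9 -273.6  247.9] w 29.8 F [ 0.2 -1.   0.3] linear [ 53.4 287.8 -11.5]
```

Request:
arm_command:
  rows:
    - {"grip":0.35,"linear":[53,288,-11],"rot":[0,0,0]}
    - {"grip":0.35,"linear":[53,288,-11],"rot":[0,0,0]}
    - {"grip":0.35,"linear":[53,288,-11],"rot":[0,0,0]}
    - {"grip":0.35,"linear":[53,288,-11],"rot":[0,0,0]}
    - {"grip":0.35,"linear":[53,288,-11],"rot":[0,0,0]}
    - {"grip":0.35,"linear":[53,288,-11],"rot":[0,0,0]}
    - {"grip":0.35,"linear":[53,288,-11],"rot":[0,0,0]}

```text
clock: 11.75
position: [470.9, 0.1, 260.2]
ee_rot: [-0.09, 0.996, -0.0, -0.0]
contact_force: [-0.3, -0.8, -0.4]
gripper_width: 29.7
grasp_force: 0.0
```

```bash
python3 - <<'E'
from h import *
s=imaging.get_image('side');t=imaging.get_image('top')
for n,p,(x,y,w,h) in(('side',s,(455,225,45,60)),('top',t,(455,125,45,50))):
    old=cv2.imread('pics/%s0.png'%n)[:,:,::-1];d=np.abs(p['frame'].astype(int)-old).max(2)[y:y+h,x:x+w]>22
    print(n,'net',[np.round(r['pixel'],1).tolist() for r in models.tip_of(p,'clip')],[np.round(r['rect'],1).tolist() for r in models.spot_in(p,'clip')])
    C=np.array([574.3,-273.7,125]);print('coil pred',proj(p,C).round(1),'org pred',proj(p,[561,-276,125]).round(1))
    a=np.linspace(0,6.28,60);ring=np.array([proj(p,C+18*np.array([.984*np.cos(k),.18*np.cos(k),np.sin(k)])) for k in a]);print('ring bbox',ring.min(0).round(1),ring.max(0).round(1))
    print(x,y);print('\n'.join(''.join('#' if v else '.' for v in r) for r in d))
E
```

```text
side net [[472.2, 254.8], [353.3, 154.6], [295.1, 179.6], [350.6, 215.8], [209.2, 180.5]] [[347.9, 197.9, 368.0, 224.4], [205.3, 171.2, 226.7, 191.5], [282.6, 173.4, 293.4, 196.0]]
coil pred [474.1 252. ] org pred [469.3 254.7]
ring bbox [467.4 244.6] [480.8 259.2]
455 225
.............................................
.............................................
.............................................
.............................................
.............................................
.............................................
.............................................
.............................................
.............................................
.............................................
.............................................
.............................................
.............................................
.............................................
.............................................
.............................................
.............................................
............................................
[... 3774 characters left out ...]
..........
.............................................
.............................................
.............................................
.............................................
.............................................
.............................................
.............................................
.............................................
.............................................
.............................................
.##..........................................
.............................................
.............................................
.............................................
.............................................
```

```bash
python3 - <<'E'
from h import *
s=imaging.get_image('side');t=imaging.get_image('top')
for b in((475,141),(475,140),(476,141.5)):
  for a in((479,250.5),(478.5,251)):
    X=tri([s,t],[a,b]);print(a,b,X.round(1),[proj(p,X).round(1) for p in(s,t)])
print('net org',tri([s,t],[(472.2,254.8),(475,145.9)]).round(1))
E
```

```text
(479, 250.5) (475, 141) [ 585.4 -270.7  119.5] [array([477.2, 251.2]), array([475.8, 139.5])]
(478.5, 251) (475, 141) [ 585.2 -270.7  118.5] [array([477. , 251.6]), array([475.7, 139.7])]
(479, 250.5) (475, 140) [ 587.  -270.3  118.9] [array([477.7, 251. ]), array([475.6, 138.9])]
(478.5, 251) (475, 140) [ 586.8 -270.3  118. ] [array([477.5, 251.4]), array([475.5, 139.1])]
(479, 250.5) (476, 141.5) [ 583.5 -272.3  121.8] [array([477.2, 251.2]), array([476.8, 140. ])]
(478.5, 251) (476, 141.5) [ 583.3 -272.3  120.8] [array([477. , 251.6]), array([476.7, 140.2])]
net org [ 572.6 -271.7  115.1]
```

```bash
python3 -c "
from h import *
print(job.job_done())"
```

```text
the job is handed in; nothing more can be done
None
```

The long R-clip's leg is through the pin's cross hole and the clip is released and handed in at about 12 s. The force trace showed the bow snapping over the pin near the home height, but the clip now leans slightly towards its bow side (coil about 10 mm from where I released it), and the short clip and tee pin are still in the rack.

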